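Divert and pour grinding balls into the rinse basket

ROBOT

A 6-joint arm with a two-finger parallel gripper is mounted at the origin on the work surface. World frame = base frame: x ahead of the robot, y to its left, z up, the work surface at z = 0. Lengths are in m, angles in rad, forces in N, time in s.
With the tool pointing down it reaches from about 0.35 to 0.775 m from the base axis. Payload 5.5 kg.
Tool frame: the origin (TCP) lies midway between the tips of the shut fingers; the grasp point (between the pads) lies behind it (env.grip_point_offset is the z of the grasp point in the tool frame, in m); z points along the fingers, y is the direction in which the jaws open and shut (so a half turn about z gives the same grasp; the last joint's range is limited). The gripper opens to 85 mm and grips with 20 to 120 N. Pads are 22 mm wide; open, the fingers measure 114 mm over their backs; the gripper's body (76 mm by 85 mm) begins 54 mm behind the grasp point. The pads swing forward as they close: fully open they stand 13 mm farther back than shut.
Start: joints at [1.05, 0.313, 0.046, 1.304, 0, 1.431], TCP at [0.214, 0.534, 0.231] pointing down, gripper open.
Joint ranges: [-2.76, 2.76], [-0.86, 1.69], [-1.03, 1.26], [-2.2, 2.34], [-1.47, 1.5], [-3.14, 3.14]. Speed limits (rad/s): [2.57, 2.57, 3.14, 3.14, 3.14, 3.14].

INTERFACE

Orientations are given as a unit quaternion [w, x, y, z].
In Python, from workcell import env, viewer gives the robot as it stands. The module is installed in compiled form; this text tells all that it offers.
- The arm moves only by the shell command python3 -m inch 'ROWS' [OPENING] [FORCE]. ROWS is JSON, a list of rows, each a list of 2 entries, a list of its own where there are three numbers: the shift along the tool's x, y, z in m, then the turn about the tool's z in degrees. In form: [[[tx, ty, tz], spin], ...]. A call has 1 to 5 rows; each row is the pose to reach, as a shift and turn from the pose measured when the call began, along the tool's axes at that moment; what a row does not reach only later rows make up. A row lasts 1/12 s, in which the tool goes at most 41.7 mm and 7.16 degrees, less where a joint would pass 70% of its speed; a pose out of reach is approached as far as the arm can. A call with a gripper value outside its range is refused whole. OPENING is the closure, from 0 (fully open) to 1 (shut), set as the call begins (- or left out, the last holds). The fingers move at their own pace and stop on an object; FORCE is the grip in N (left out, the last holds). Time passes only in rows, so rows that repeat a pose let the fingers close. It gives the time, the measured TCP pose, the force and the opening at its end, in the units of the state.
- env.get_state(): the state, without advancing time (a new reading comes with each control period).
- viewer.read_camera(name): name is "side" or "top"; returns a dict with "image" (384x512x3 uint8, red, green, blue), "depth" (384x512 float32, m along the optical axis (not along the pixel's ray), 0 where there is no reading), "vertical_fov" (degrees; the focal length in pixels is half the picture's height over the tangent of half this angle, whatever the lens; pixels are square), "cx", "cy" (the principal point, pixels), "dist_coeffs" ([k1, k2, p1, p2, k3] as OpenCV has them; the pictures are not rectified), "R" (3x3) and "t" (3): a world point X has camera coordinates R X + t. Camera axes: x right, y down, z forward; pixel columns grow to the right and rows downward; lengths in m; the calibration is good to about 2 mm. A picture is of the moment at which its call begins.
- env.hand_in(): hands the job in, once; it reports no verdict.
The state is a dict: "clock": time; "joint_pos": joint angles; "qvel": joint speeds; "tau": joint torques, N m; "tcp_pos": TCP position; "orientation": TCP orientation; "wrist_force": force on the tool from outside, world axes, zero at the start; "ft_torque": the same for the moment, N m; "finger_gap": finger opening in m.
Only numpy, scipy, OpenCV 4.12 (cv2) and the standard library are available. Lean on these libraries where they do the work, as an engineer would, in place of code of your own. Each camera call takes 0.05 s, during which the arm holds its last target. There are 200 camera calls.

TASK

On the bench chute, swing the diverter flap all the way over so that it sends parts to the exit where the square basket stands, not the round bowl. Then pour all five steel grinding balls from the scoop into the top of the chute, so that they run down into the basket. Finally stand the empty scoop upright on the bench, with the flap still set, and leave the other things where they are.

Things in the scene. Friction and masses are not known exactly. Their poses are not given: they have to be found in the camera images.
- chute: Fixed Y-shaped open sheet-metal chute on a grey stand, 243 x 225 mm. Origin on the bench under its middle; z up; x points level from the two exits to the inlet (uphill). Its floor slopes 18 degrees down to -x: top 94 mm above the bench at the origin, 134 mm at the upper end (x = +123), 55 mm at the exits (x = -118 mm). Walls 32 mm high; exits centred at y = +68 and -68 mm; parts run off to -x.
- chute_inlet (a point): Where to pour: middle of the hopper's floor, at x = +86, y = 0, z = 122 mm of the chute. The hopper is 130 mm wide at the upper end (x = +122 mm), narrowing to 70 mm at x = +50 mm. Side walls 40 mm high, reaching 172 mm above the bench at most; end wall 26 mm high, its top edge at x = +114 mm, 159 mm above the bench.
- flap_pivot (a point): Hinge of the flap, on the chute's floor at x = -43 mm, y = 0, z = 80 mm of the chute, where the chute forks. The hinge axis is square to the sloping floor (leans 18 degrees from vertical towards the chute's -x).
- flap (a joint): Angle of the diverter flap, a dark steel blade 80 x 28 x 5 mm reaching from its hinge up the slope. 0: along the chute's middle; positive: free tip swung to the chute's +y, closing the +y exit so parts go to the -y exit; negative: the other way. Stops at -0.40 and +0.40 rad, where the tip meets the channel wall. Stays where left; about 1 N at the knob moves it.
- flap_knob (a point): Middle of the black knob post on the flap, where to hold or push it: a 12 mm round post, 46 mm long, square to the sloping floor, 45 mm from the hinge axis; this point is 60 mm off the floor, 14 mm below the post's top end, and 28 mm above the channel's wall tops.
- scoop: Loose steel pan scoop, about 160 g, 110 x 56 mm, with a black bar handle above. Origin under its middle; z up; mouth (open end) to its -x, back wall at x = +52 mm. It stands level; its floor rises 17 degrees to the mouth, so balls lie at the back until the mouth is tipped down clearly more than that (35 degrees pours them out). Side walls reach 52 mm at most, back wall 58 mm.
- scoop_grip (a point): Grip point in the scoop's bar handle, at x = +5 mm, z = 100 mm of the scoop. The bar runs along the scoop's x from x = -30 to +55 mm, 16 mm wide (y), 18 mm high; the space under it is free down to the pan.
- scoop_mouth (a point): Middle of the lip at the scoop's mouth, on its floor: x = -55 mm, y = 0, z = 35 mm of the scoop.
- basket: Loose square rinse basket of sheet steel with dark slots and two wire loops, 400 g, 100 x 100 mm, 40 mm high, walls 3 mm, open on top. Origin at the centre of its underside. Stands under one exit of the chute.
- bowl: Loose round plain steel bowl, 100 mm across, 40 mm high, 400 g. Origin at the centre of its underside. Stands under the other exit.
- ball0_center (a point): Centre of a loose bright steel ball, 15 mm across, 14 g; the five start together in the scoop.
- ball1_center (a point): Centre of a loose bright steel ball, 15 mm across, 14 g; the five start together in the scoop.
- ball2_center (a point): Centre of a loose bright steel ball, 15 mm across, 14 g; the five start together in the scoop.
- ball3_center (a point): Centre of a loose bright steel ball, 15 mm across, 14 g; the five start together in the scoop.
- ball4_center (a point): Centre of a loose bright steel ball, 15 mm across, 14 g; the five start together in the scoop.
- rack: Bystander: green tube rack with three blue-capped tubes, 50 x 110 mm, 101 mm high. Origin at the centre of its underside.
- medium: Bystander: glass bottle, 64 mm across, 150 mm high. Origin at the centre of its underside.
- tipbox: Bystander: grey box with clear lid, 120 x 85 mm, 80 mm high. Origin at the centre of its underside.
- pipette: Bystander: pipette lying on the bench, 220 mm long along its x, 24 mm high. Origin under its middle.
- tape: Bystander: roll of tape lying flat, 60 mm across, 19 mm high. Origin at the centre of its underside.

How it is judged:
By the outcome, as a careful person would: the job done as asked, in the order asked, and still so for the second after the job is handed in, with the robot touching nothing.
It also fails if it takes over 67 s, if anything falls off the work surface, if the arm or the gripper's body presses on something with over 40 N, if the wrist force passes 120 N, or if a joint passes its speed limit or range.

## Working session

There is one attempt and no reset: what is moved stays moved. The work goes in short steps, Python scripts to look and compute and a shell command to move; the robot and the scene stay as the last step left them, time stands still between calls to the robot, and variables do not carry over. Pictures are saved under pics/ and viewed, on a budget of 10 in all, crops included, one or two more only if the job needs it, and the job is handed in when it is done.

```bash
mkdir -p pics; cat > h.py <<'E'
import numpy as np,cv2
from workcell import env,viewer
def cam(n,save=None):
    c=viewer.read_camera(n); im=c["image"]
    if save: cv2.imwrite(f"pics/{save}.png",im[:,:,::-1])
    f=im.shape[0]/2/np.tan(np.radians(c["vertical_fov"])/2)
    c["K"]=np.array([[f,0,c["cx"]],[0,f,c["cy"]],[0,0,1]]);return c
def world(c,pts):
    """pixel (u,v) -> world by depth"""
    p=np.array(pts,float).reshape(-1,1,2)
    n=cv2.undistortPoints(p,c["K"],np.array(c["dist_coeffs"]))[:,0]
    d=np.array([c["depth"][int(round(v)),int(round(u))] for u,v in p[:,0]])
    X=np.c_[n*d[:,None],d]
    return (X-c["t"])@np.array(c["R"])
def proj(c,P):
    return cv2.projectPoints(np.array(P,float).reshape(-1,1,3),cv2.Rodrigues(np.array(c["R"]))[0],np.array(c["t"],float),c["K"],np.array(c["dist_coeffs"]))[0][:,0]
def cloud(c):
    h,w=c["depth"].shape
    u,v=np.meshgrid(np.arange(w),np.arange(h))
    return world(c,np.c_[u.ravel(),v.ravel()]).reshape(h,w,3)
E
python3 - <<'E'
from h import *
import pickle
for n in("top","side"):
    c=cam(n,n+"0"); pickle.dump(c,open(n+"0.pkl","wb")); print(n,c["K"][0,0],np.round(-np.array(c["R"]).T@c["t"],3))
a=cv2.imread("pics/top0.png")
print(env.get_state()["clock"],env.grip_point_offset,env.get_state()["orientation"])
E
```

```text
top 465.2093182185044 [ 0.451 -0.004  1.556]
side 395.8057109962076 [ 0.318 -0.853  0.899]
0.1 -0.0187 [-2.69633010e-04  1.89246426e-01  9.81929283e-01 -7.74585165e-04]
```

View pics/top0.png

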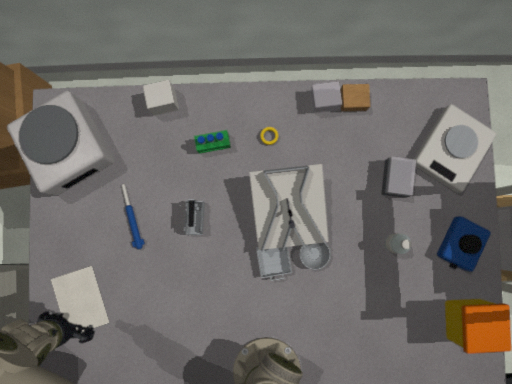

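View pics/side0.png

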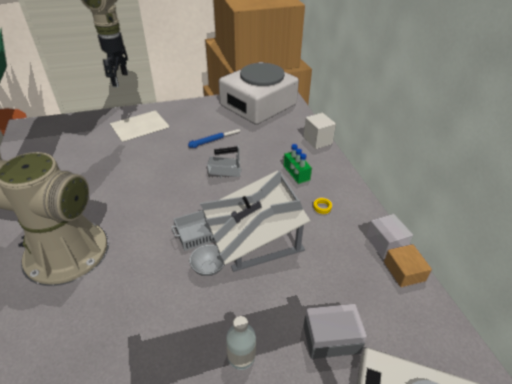

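The chute's inlet points away from the robot. The basket is at about top (273,262) and the bowl at (315,255). The scoop is at (193,217), with the pipette on its left and the rack above it. I'll enlarge both areas.

```bash
python3 - <<'E'
from h import *
import pickle
c=pickle.load(open("top0.pkl","rb"))
im=c["image"][:,:,::-1]
A=cv2.resize(im[160:285,235:340],None,fx=4.6,fy=4.6,interpolation=cv2.INTER_CUBIC)
B=cv2.resize(im[190:245,175:215],None,fx=5,fy=5,interpolation=cv2.INTER_CUBIC)
o=np.zeros((600,800,3),np.uint8); o[:A.shape[0],:A.shape[1]]=A; o[:B.shape[0],500:500+B.shape[1]]=B
cv2.imwrite("pics/crop.png",o)
P=cloud(c)
def heights(n,u0,u1,v0,v1,s=2):
    print(n); print((P[v0:v1:s,u0:u1:s,2]*1000).round().astype(int))
heights("scoop",180,208,194,242)
for n,u in [("basket",(273,262)),("bowl",(315,255)),("rack",(212,141)),("tape",(270,136)),("tipbox",(400,177)),("bottle",(399,243))]:
    print(n,world(c,[u]).round(3))
# chute points: mask high z region
m=(P[...,2]>0.04)&(P[...,2]<.25); m[:,:235]=0;m[:,340:]=0;m[:155]=0;m[290:]=0
q=P[m]; print(cv2.minAreaRect(q[:,:2].astype(np.float32)))
print("chute heights");print((P[160:285:5,245:335:4,2]*1000).round().astype(int))
E
```

```text
scoop
[[ -7  -4   0   2   0   6   3   1   0   3  -1   0   1   1]
 [ -5   0   1   3  -1  -1   4   3  -6  -4  -2   5   5  -4]
 [  2   1   4   1  -1   1   4  -1   6  -1   2   3   7   0]
 [  2  -1   0   0  -6 117 112 103  70   3   4   0   6   0]
 [ -3   2   2  -1  19 114 104 100  29  27  34  33  18  -5]
 [ -1  -1  -1  43  18 109 113 100  21   6  19  19  19  -3]
 [ -4   2  -1  38  19 108 113  96  20  21  24  10  18   5]
 [  5   1   4  50  23 115 114 104  26  26  18  39  16   5]
 [  2   1  -4  50  17 111 107 100   7  19  13  45  24  -1]
 [  3   6   6  48  10 108 114 100  16  17  18  45   8   1]
 [  3  -1   5  50  12 115 111  98  22  17  15  49  -4   3]
 [  5   0   1  48  15 116 113 100  12  22  12  51  -1   4]
 [  3   3   7  52  17 114 110  19  20  24  20  53  -2   2]
 [  1  -2   4  52  21 108 106  19  21  21  21  59   3   7]
 [  1   5   3  42  25 111 113  25  26  31  18  53   7  -3]
 [  2  -1  10  40  31 107 108  23  22  33  17  53   3   7]
 [  6   1   1  41  29 106 105  24  28  29  24  58   7   0]
 [ -1  -2  61  41  30  38  27  34  32  28  31  46   1   3]
 [  0   4  63  35  31  32  37  3
[... 2928 characters left out ...]
4    5    4    6    5   -3    5    3    2   -1    2
    24   11    4   13    0    7   22   44    3]
 [   1    1    3    2    1    4    1   -3    3    0   -1    8    3   -1
    43   13    7    8    9   12   24   -6    5]
 [  -1    2   -1    0   12    4    4    3    2    4    0   45   -2    6
    -1   40   25   24   25   29   -1   -6    2]
 [   2    3    1    3   41    8    5    2    1    4    7    7   -3    4
    -2   -1   -5    0    0   -3   -6    2   -3]
 [   2   -3    0   -1   42    7   32   38    0    1    0    0    7    3
     0   -5   -1   -5   -8    3    2   -4   -6]
 [   1   -6   -1   -1    4    5    0   46    8    0   -5    1    1    4
     2    3    2    5    3    5    0   -2    1]]
```

View pics/crop.png

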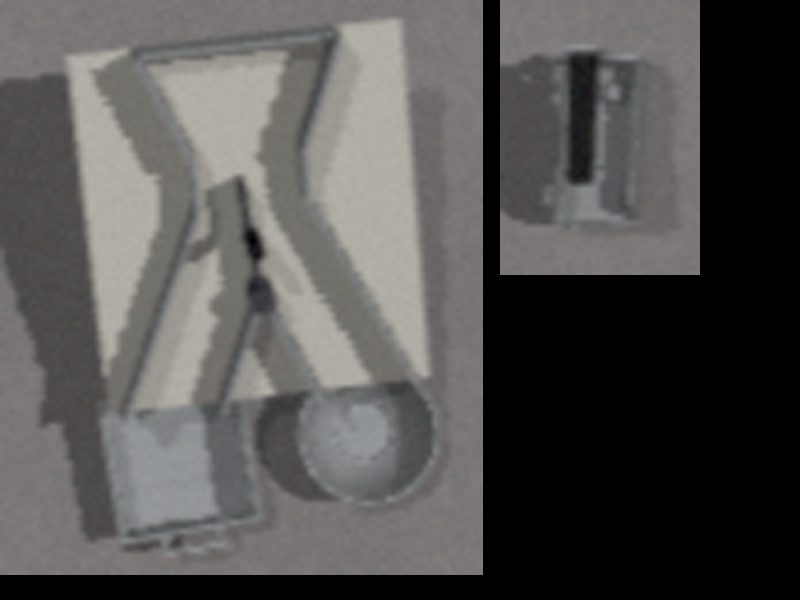

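Findings from the crop:
- **Flap:** its tip is at about crop (240,180) and its hinge at (262,290), so it currently leans slightly to +y. The basket is on the +y side, so the flap has to go to −0.40 (tip to −y).
- **Scoop:** its mouth faces the robot.

Next I fit the poses.

```bash
python3 - <<'E'
from h import *
import pickle
from scipy.optimize import least_squares
from scipy.spatial.transform import Rotation as Ro
c=pickle.load(open("top0.pkl","rb"));P=cloud(c)
def T(p,q): q=np.array(q,float); C,S=np.cos(p[2]),np.sin(p[2]); return np.c_[p[0]+C*q[:,0]-S*q[:,1],p[1]+S*q[:,0]+C*q[:,1],q[:,2]]
cor=np.array([[67,57],[402,18],[429,372],[104,412]])/4.6+[235,160]
mod=np.array([[123,112.5,134],[123,-112.5,134],[-118,-112.5,55],[-118,112.5,55]])/1e3
r=least_squares(lambda p:(proj(c,T(p,mod))-cor).ravel(),[.5,-.08,.1]);p=r.x
print("chute",p.round(4),np.abs(r.fun).max())
th=np.radians(18);u=np.array([np.cos(th),0,np.sin(th)]);n=np.array([-np.sin(th),0,np.cos(th)])
piv=np.array([-.043,0,.080])
m=(P[...,2]>.085)&(P[...,2]<.18)
def knob(a,h=.060): return piv+.045*(np.cos(a)*u+np.sin(a)*np.array([0,1,0]))+h*n
for a in(-.4,-.2,0,.1,.2,.3,.4):
    k=T(p,[knob(a)]);k2=T(p,[knob(a,.074)]); print(a,k.round(3),k2.round(3),((proj(c,k2)-[235,160])*4.6).round())
print("inlet",T(p,[[.086,0,.122]]).round(3), "pivot px",((proj(c,T(p,[piv+.028*n]))-[235,160])*4.6).round())
# scoop: bar top
m=(P[...,2]>.095)&(P[...,2]<.13);m[:,:180]=0;m[:,208:]=0;m[:190]=0;m[245:]=0
print("bar",cv2.minAreaRect(P[m][:,:2].astype(np.float32)),m.sum())
cb=np.array([[567,52],[602,52],[597,185],[567,185]])-[500,0]; cb=cb/5+[175,190]
mb=np.array([[55,8,109],[55,-8,109],[-30,-8,109],[-30,8,109]])/1e3
r=least_squares(lambda q:(proj(c,T(q,mb))-cb).ravel(),[.5,.2,0]);print("scoop",r.x.round(4),np.abs(r.fun).max())
q=r.x;print("grip",T(q,[[.005,0,.1]]).round(4))
for n_,pt in[("mouthcorners",[[-.055,.028,.05],[-.055,-.028,.05],[.052,.028,.058],[.052,-.028,.058]])]: print(((proj(c,T(q,pt))-[175,190])*5+[500,0]).round())
E
```

```text
chute [ 0.5267 -0.0847  0.0865] 0.8115001760244809
-0.4 [[ 0.506 -0.104  0.15 ]] [[ 0.502 -0.104  0.163]] [[289. 254.]]
-0.2 [[ 0.508 -0.095  0.151]] [[ 0.504 -0.096  0.164]] [[275. 251.]]
0 [[ 0.508 -0.086  0.151]] [[ 0.504 -0.087  0.164]] [[261. 252.]]
0.1 [[ 0.507 -0.082  0.151]] [[ 0.503 -0.082  0.164]] [[255. 253.]]
0.2 [[ 0.506 -0.077  0.151]] [[ 0.502 -0.078  0.164]] [[248. 254.]]
0.3 [[ 0.505 -0.073  0.15 ]] [[ 0.501 -0.074  0.164]] [[241. 257.]]
0.4 [[ 0.503 -0.069  0.15 ]] [[ 0.499 -0.069  0.163]] [[235. 260.]]
inlet [[ 0.612 -0.077  0.122]] pivot px [[261. 297.]]
bar ((0.5208061933517456, 0.22376103699207306), (0.016935044899582863, 0.08567588031291962), 86.78034973144531) 158
scoop [ 0.504   0.2224 -0.0299] 0.9556269753174149
grip [[0.509  0.2222 0.1   ]]
[[553. 226.]
 [639. 227.]
 [554.  60.]
 [640.  61.]]
```

```bash
cat > go.py <<'E'
import sys
from h import *
from scipy.spatial.transform import Rotation as Ro
s=env.get_state();w,x,y,z=s["orientation"];R=Ro.from_quat([x,y,z,w]).as_matrix()
t=np.array(list(map(float,sys.argv[1:4])));d=R.T@(t-s["tcp_pos"])
a=np.degrees(np.arctan2(R[1,1],R[0,1]))
print("clk",round(s["clock"],2),"tcp",np.round(s["tcp_pos"],4),"shift",d.round(4),"yang",a.round(1),"tilt z",R[:,2].round(3),"q",np.round(s["joint_pos"],3),"F",np.round(s["wrist_force"],1))
if len(sys.argv)>4: print("spin",(a-float(sys.argv[4])).round(1))
E
python3 go.py .506 -.035 .231 92
python3 -m inch '[[[-0.482,-0.42,0],0],[[-0.482,-0.42,0],0],[[-0.482,-0.42,0],0],[[-0.482,-0.42,0],0],[[-0.482,-0.42,0],0]]' 1 40
python3 go.py .506 -.035 .231 92
```

```text
clk 0.1 tcp [0.2135 0.5334 0.2305] shift [-4.828e-01 -4.190e-01  1.000e-04] yang 68.2 tilt z [-0.001 -0.001 -1.   ] q [1.05  0.314 0.045 1.304 0.    1.431] F [-0.2 -0.  -0.3]
spin -23.8
clock: 0.52
tcp_pos: [0.3086, 0.3466, 0.2308]
orientation: [-0.0, 0.189, 0.982, -0.001]
wrist_force: [1.2, -0.0, 0.0]
finger_gap: 0.0254
clk 0.52 tcp [0.3086 0.3466 0.2308] shift [-3.248e-01 -2.812e-01  3.000e-04] yang 68.2 tilt z [-0.001 -0.002 -1.   ] q [ 6.700e-01  1.010e-01 -2.230e-01  1.249e+00 -1.000e-03  1.050e+00] F [ 1.2 -0.   0. ]
spin -23.8
```

```bash

python3 -m inch '[[[-0.325,-0.281,0],-24],[[-0.325,-0.281,0],-24],[[-0.325,-0.281,0],-24],[[-0.325,-0.281,0],-24],[[-0.325,-0.281,0],-24]]' >/dev/null
python3 go.py .506 -.035 .231 92
```

```text
clk 0.93 tcp [0.3938 0.1833 0.2311] shift [-0.1024 -0.2231  0.0003] yang 92.5 tilt z [-0.002 -0.002 -1.   ] q [ 2.510e-01  4.300e-02 -2.850e-01  1.245e+00 -1.000e-03  2.070e-01] F [ 1.5  0.  -0.2]
spin 0.5
```

```bash

python3 -m inch '[[[-0.1024,-0.223,0],0],[[-0.1024,-0.223,0],0],[[-0.1024,-0.223,0],0],[[-0.1024,-0.223,0],0],[[-0.1024,-0.223,0],0]]' >/dev/null
python3 go.py .506 -.035 .231 92
python3 -m inch '[[[-0.025,-0.055,0],0],[[-0.025,-0.055,0],0],[[-0.025,-0.055,0],0]]' >/dev/null
python3 go.py .506 -.04 .147 92
python3 - <<'E'
from h import *
c=cam("top");im=c["image"][:,:,::-1]
A=cv2.resize(im[160:285,235:340],None,fx=4.6,fy=4.6,interpolation=cv2.INTER_CUBIC);cv2.imwrite("pics/c2.png",A)
E
```

```text
clk 1.35 tcp [ 0.4888 -0.0029  0.2311] shift [-0.0158 -0.0328  0.0001] yang 92.5 tilt z [-0.002 -0.002 -1.   ] q [-0.169  0.148 -0.168  1.257 -0.002 -0.213] F [ 0.8  1.2 -0.9]
spin 0.5
clk 1.6 tcp [ 0.5179 -0.0609  0.2302] shift [0.0109 0.0216 0.0831] yang 92.2 tilt z [-0.002 -0.003 -1.   ] q [-0.269  0.211 -0.093  1.268 -0.003 -0.308] F [ 0.8  0.5 -0.1]
spin 0.2
```

View pics/c2.png

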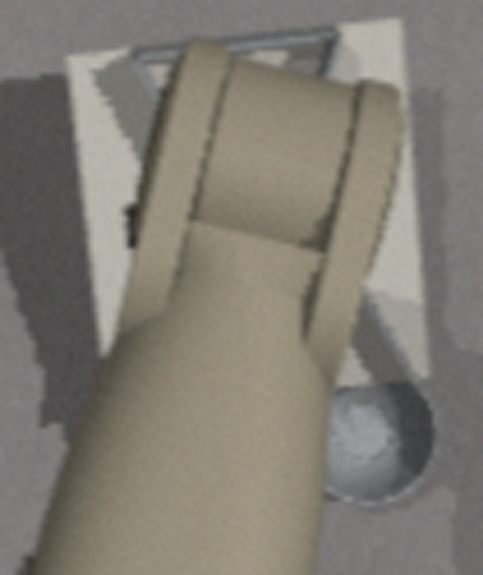

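The arm hides the chute from above, so I'll rely on force readings and the side view.

```bash

python3 -m inch '[[[0.011,0.026,0],0],[[0.011,0.026,0.04],0],[[0.011,0.026,0.083],0],[[0.011,0.026,0.083],0]]'
python3 go.py .506 -.085 .147 92
```

```text
clock: 1.98
tcp_pos: [0.4976, -0.0306, 0.1402]
orientation: [-0.008, -0.021, 1.0, 0.001]
wrist_force: [-1.7, -0.7, -0.2]
finger_gap: -0.0001
clk 1.98 tcp [ 0.4976 -0.0306  0.1402] shift [-0.006  -0.0547 -0.0071] yang 92.4 tilt z [-0.016  0.002 -1.   ] q [-0.222  0.228 -0.298  1.061 -0.002 -0.263] F [-1.7 -0.7 -0.2]
spin 0.4
```

```bash

python3 -m inch '[[[-0.006,-0.01,-0.006],0],[[-0.006,-0.02,-0.006],0],[[-0.006,-0.03,-0.006],0],[[-0.006,-0.04,-0.006],0],[[-0.006,-0.04,-0.006],0]]'
python3 go.py .506 -.083 .147 92
python3 - <<'E'
from h import *
c=cam("side");im=c["image"][:,:,::-1]
A=cv2.resize(im[160:280,170:330],None,fx=4.5,fy=4.5,interpolation=cv2.INTER_CUBIC);cv2.imwrite("pics/c3.png",A)
E
```

```text
clock: 2.4
tcp_pos: [0.5074, -0.073, 0.148]
orientation: [-0.006, -0.02, 1.0, 0.0]
wrist_force: [0.2, 0.4, 0.9]
finger_gap: -0.0001
clk 2.4 tcp [ 0.5074 -0.073   0.148 ] shift [ 0.0018 -0.0099  0.001 ] yang 92.3 tilt z [-0.012  0.    -1.   ] q [-0.298  0.245 -0.255  1.082 -0.003 -0.337] F [0.2 0.4 0.9]
spin 0.3
```

View pics/c3.png

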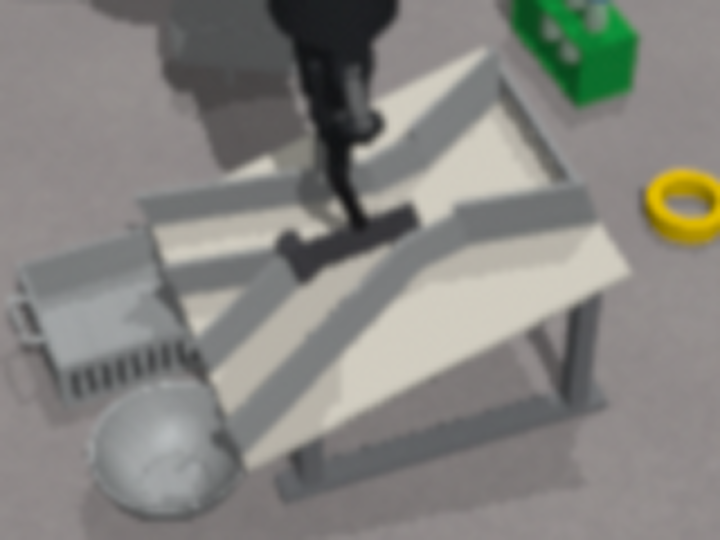

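The fingertip is at the knob at (360,220), and the flap tip at (412,215) is not yet at the −y wall. I'll push on to the stop.

```bash

python3 -m inch '[[[0.001,-0.005,0],0],[[0.001,-0.01,0],0],[[0.001,-0.01,0],0]]'|grep -E "pos|force"
python3 -m inch '[[[0,-0.005,0],0],[[0,-0.01,0],0],[[0,-0.01,0],0]]'|grep -E "pos|force"
```

```text
tcp_pos: [0.5061, -0.0832, 0.1478]
wrist_force: [1.0, 0.1, -0.2]
tcp_pos: [0.5058, -0.0868, 0.1476]
wrist_force: [1.2, 25.0, 5.3]
```

The push met 25 N, so the flap is on its stop. Now I back off, rise, and go to above the scoop.

```bash

python3 -m inch '[[[0,0.012,0],0],[[0,0.03,0],0],[[0,0.03,-0.04],0],[[0,0.03,-0.08],0],[[0,0.03,-0.12],0]]' |grep -E "pos|force"
python3 go.py .509 .222 .26 88.5
```

```text
tcp_pos: [0.5051, -0.058, 0.2688]
wrist_force: [0.9, -0.3, 0.6]
clk 3.37 tcp [ 0.5051 -0.058   0.2688] shift [-0.0161  0.2794  0.0131] yang 92.5 tilt z [-0.016  0.016 -1.   ] q [-0.279  0.19  -0.024  1.375  0.011 -0.322] F [ 0.9 -0.3  0.6]
spin 4.0
```

```bash

for i in 1 2 ; do python3 -m inch '[[[-0.2,0.02,0],0],[[-0.2,0.02,0],0],[[-0.2,0.02,0],0],[[-0.2,0.02,0],0],[[-0.2,0.02,0],0]]' 0 >/dev/null; python3 go.py .509 .222 .26 88.5;done
python3 -m inch '[[[-0.15,0.0,0],0],[[-0.15,0.0,0],0],[[-0.15,0.0,0],0],[[-0.15,0.0,0],0],[[-0.15,0.0,0],0]]' 0 >/dev/null; python3 go.py .509 .222 .26 88.5
```

```text
clk 3.78 tcp [ 0.7064 -0.0289  0.2656] shift [0.1861 0.2591 0.0123] yang 92.5 tilt z [-0.014  0.015 -1.   ] q [-0.16   0.615  0.6    1.573  0.013 -0.203] F [ 0.1 -0.2 -0.1]
spin 4.0
clk 4.2 tcp [ 0.8218 -0.0047  0.2298] shift [ 0.3026  0.2405 -0.0264] yang 92.5 tilt z [-0.001  0.016 -1.   ] q [-0.109  1.     1.255  1.828  0.015 -0.152] F [-5.7 -0.4 -3.8]
spin 4.0
clk 4.62 tcp [0.8634 0.0013 0.1874] shift [ 0.341   0.2367 -0.0851] yang 92.5 tilt z [ 0.044  0.014 -0.999] q [-0.098  1.056  1.264  1.737  0.018 -0.14 ] F [-0.3 -1.3 -0.2]
spin 4.0
```

The out-of-reach trial only yielded a little tilt and ran close to the joint 3 limit, so I won't use it. Since the tool stays vertical, I'll tip the scoop by letting its bar pivot in a light grip, with its underside resting on the hopper's end-wall edge. Now back to the scoop.

```bash

python3 -m inch '[[[0.1,0.06,-0.05],0],[[0.2,0.13,-0.09],4],[[0.3,0.22,-0.09],4],[[0.34,0.22,-0.09],4],[[0.34,0.22,-0.09],4]]' 0 >/dev/null; python3 go.py .497 .223 .25 87.5
python3 - <<'E'
from h import *
c=cam("side");im=c["image"][:,:,::-1]
A=cv2.resize(im[135:190,195:255],None,fx=10,fy=10,interpolation=cv2.INTER_CUBIC);cv2.imwrite("pics/c4.png",A)
E
```

```text
clk 5.03 tcp [0.7121 0.091  0.2308] shift [ 0.2176  0.1264 -0.0275] yang 88.4 tilt z [ 0.047  0.014 -0.999] q [0.01  0.568 0.434 1.39  0.014 0.038] F [0.7 0.7 1.6]
spin 0.9
```

View pics/c4.png

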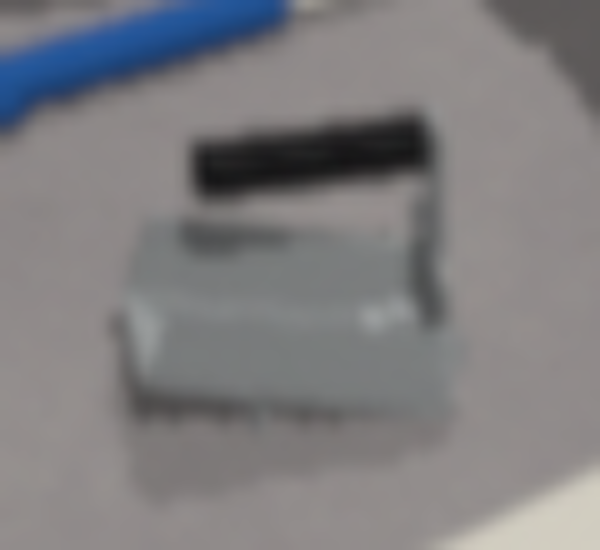

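The scoop's side panel runs nearly down to the bench along its length, the bar is held by a rear strut, and the balls show at the back near (385,312).

```bash

python3 -m inch '[[[0.2176,0.126,-0.02],1],[[0.2176,0.126,-0.02],1],[[0.2176,0.126,-0.02],1],[[0.2176,0.126,-0.02],1],[[0.2176,0.126,-0.02],1]]' 0 >/dev/null
python3 -m inch '[[[0.04,0.03,-0.0],0],[[0.04,0.03,-0.0],0],[[0.04,0.03,-0.0],0]]' 0 >/dev/null; python3 go.py .497 .223 .17 87.5
```

```text
clk 5.75 tcp [0.4935 0.2312 0.2452] shift [-0.0007 -0.0096  0.0751] yang 87.9 tilt z [ 0.042  0.018 -0.999] q [ 0.288  0.212 -0.056  1.257  0.005  0.325] F [ 0.1 -0.4  0.3]
spin 0.4
```

```bash

python3 -m inch '[[[0,-0.008,0.04],0],[[0,-0.008,0.08],0],[[0.002,-0.007,0.12],0],[[0.003,-0.007,0.155],0],[[0.003,-0.007,0.163],0]]' 0 >/dev/null;  python3 go.py .497 .223 .081 87.5
```

```text
clk 6.17 tcp [0.4949 0.2254 0.0772] shift [-0.0023 -0.0023 -0.0037] yang 87.8 tilt z [ 0.035  0.016 -0.999] q [ 0.277  0.321 -0.341  0.871  0.005  0.315] F [-1.5 -0.1 -0.7]
spin 0.3
```

```bash

python3 -m inch '[[[-0.002,-0.003,-0.003],0],[[-0.002,-0.003,-0.003],0],[[-0.002,-0.003,-0.003],0],[[-0.002,-0.003,-0.003],0],[[-0.002,-0.003,-0.003],0]]' 1 60 |grep -E "force|gap"
python3 -m inch '[[[0,0,0],0],[[0,0,0],0],[[0,0,-0.005],0],[[0,0,-0.015],0],[[0,0,-0.03],0]]' |grep -E "force|gap"
python3 go.py .497 .223 .28 87.5
python3 - <<'E'
from h import *
c=cam("side");im=c["image"][:,:,::-1]
A=cv2.resize(im[110:190,185:265],None,fx=7,fy=7,interpolation=cv2.INTER_CUBIC);cv2.imwrite("pics/c5.png",A)
E
```

```text
wrist_force: [-0.9, -0.4, -0.2]
finger_gap: 0.0255
wrist_force: [0.2, -0.1, -2.4]
finger_gap: 0.0149
clk 7.0 tcp [0.4959 0.2218 0.1119] shift [-0.0071  0.0041 -0.1679] yang 87.8 tilt z [ 0.036  0.016 -0.999] q [ 0.27   0.287 -0.293  0.951  0.006  0.308] F [ 0.2 -0.1 -2.4]
spin 0.3
```

View pics/c5.png

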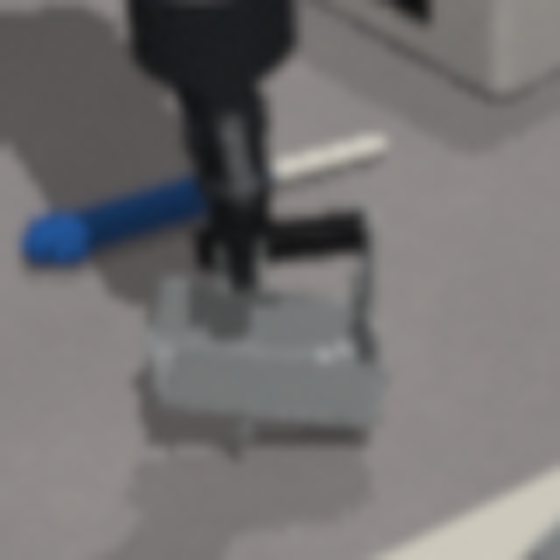

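Lifted level, and the 2.4 N load fits a scoop with its balls. Now I raise it and carry it to above the hopper.

```bash

python3 -m inch '[[[0,0,-0.03],0],[[0,0,-0.06],0],[[0,0,-0.09],0],[[0,0,-0.13],0],[[0,0,-0.168],0]]' >/dev/null
python3 go.py .6204 -.0766 .28 95
```

```text
clk 7.47 tcp [0.4902 0.2194 0.2855] shift [-0.1412 -0.2909  0.0057] yang 87.8 tilt z [ 0.041  0.017 -0.999] q [0.268 0.191 0.016 1.351 0.006 0.307] F [ 1.6  0.  -2.5]
spin -7.2
```

```bash

python3 -m inch '[[[-0.012,-0.02,0],-2],[[-0.024,-0.05,0],-4],[[-0.036,-0.08,0],-6],[[-0.048,-0.11,0],-7],[[-0.06,-0.14,0],-7]]' >/dev/null
python3 go.py .6204 -.0766 .28 95
```

```text
clk 7.88 tcp [0.545  0.076  0.2858] shift [-0.0618 -0.1585  0.0064] yang 94.9 tilt z [ 0.042  0.017 -0.999] q [-0.017  0.218  0.051  1.362  0.018 -0.102] F [ 1.   0.7 -1.4]
spin -0.1
```

```bash

python3 -m inch '[[[-0.012,-0.035,0],0],[[-0.026,-0.07,0],0],[[-0.04,-0.105,0],0],[[-0.05,-0.13,0],0],[[-0.06,-0.15,0],0]]' >/dev/null
python3 -m inch '[[[-0.001,-0.006,0],0],[[-0.001,-0.006,0],0],[[-0.001,-0.006,0],0]]' >/dev/null
python3 go.py .6204 -.0766 .25 95
python3 - <<'E'
from h import *
c=cam("side");im=c["image"][:,:,::-1]
A=cv2.resize(im[100:270,190:330],None,fx=3.5,fy=3.5,interpolation=cv2.INTER_CUBIC)
c=cam("top");im=c["image"][:,:,::-1]
B=cv2.resize(im[150:235,240:340],None,fx=3,fy=3,interpolation=cv2.INTER_CUBIC)
o=np.zeros((600,795,3),np.uint8);o[:595,:490]=A;o[:255,490:790]=B;cv2.imwrite("pics/c6.png",o)
E
```

```text
clk 8.55 tcp [ 0.6191 -0.0767  0.2862] shift [ 0.0002 -0.0005  0.0362] yang 94.8 tilt z [ 0.041  0.017 -0.999] q [-0.265  0.373  0.263  1.426  0.027 -0.348] F [-0.4 -0.7 -2.8]
spin -0.2
```

View pics/c6.png

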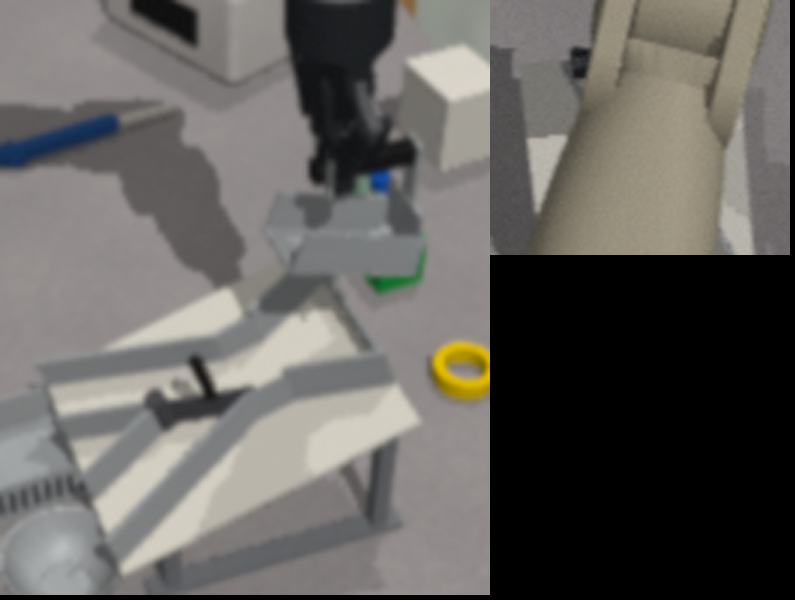

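The flap tip is against the −y wall at (250,393). The level scoop is over the hopper with the balls at its back. I lower it until the underside meets the end wall, at light grip.

```bash

python3 -m inch '[[[0.003,0,0.01],0],[[0.003,0,0.02],0],[[0.003,0,0.03],0],[[0.003,0,0.038],0],[[0.003,0,0.038],0]]' - 25|grep -E "tcp|force|gap"
python3 -m inch '[[[0,0,0.002],0],[[0,0,0.004],0],[[0,0,0.004],0]]' |grep -E "tcp|force|gap"
python3 -m inch '[[[0,0,0.002],0],[[0,0,0.004],0],[[0,0,0.004],0]]' |grep -E "tcp|force|gap"
```

```text
tcp_pos: [0.6163, -0.0743, 0.246]
wrist_force: [-0.5, 0.4, -2.6]
finger_gap: 0.0148
tcp_pos: [0.6164, -0.0741, 0.2416]
wrist_force: [0.5, -0.2, -2.9]
finger_gap: 0.0149
tcp_pos: [0.6165, -0.0742, 0.2373]
wrist_force: [0.0, -0.5, -2.4]
finger_gap: 0.015
```

```bash

for i in 1 2 3; do python3 -m inch '[[[0,0,0.0015],0],[[0,0,0.003],0],[[0,0,0.003],0]]' |grep -E "tcp|force"; done; python3 -c "
from workcell import env;print(env.get_state()['ft_torque'])"
```

```text
tcp_pos: [0.6165, -0.0741, 0.234]
wrist_force: [0.6, 0.4, -2.9]
tcp_pos: [0.6167, -0.0741, 0.2312]
wrist_force: [-1.0, 0.6, -0.6]
tcp_pos: [0.6175, -0.0741, 0.2303]
wrist_force: [-2.1, -0.4, 7.7]
[ 0.03002107  0.37624055 -0.03170131]
```

Contact was made at TCP z ≈ 0.231. Now I move along the pivot arc in small steps, watching the force.

```bash

python3 -m inch '[[[0.004,0,0.001],0],[[0.008,0,0.002],0],[[0.012,0,0.0035],0],[[0.017,0,0.0055],0],[[0.017,0,0.0055],0]]' |grep -E "tcp|force|gap"
python3 - <<'E'
from h import *
c=cam("side");im=c["image"][:,:,::-1]
A=cv2.resize(im[130:270,190:330],None,fx=4.2,fy=4.2,interpolation=cv2.INTER_CUBIC);cv2.imwrite("pics/c7.png",A)
print(env.get_state()['ft_torque'])
E
```

```text
tcp_pos: [0.6024, -0.0754, 0.2261]
wrist_force: [3.2, 1.6, 6.1]
finger_gap: 0.0147
[ 0.2688008  -0.97837021  0.04793516]
```

View pics/c7.png

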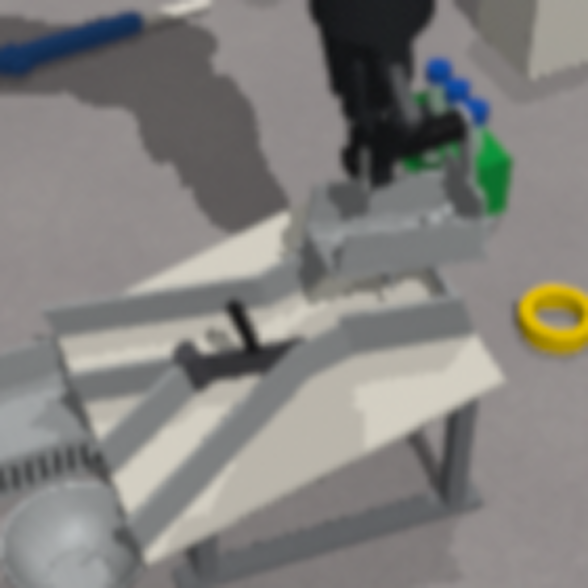

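It pivots: the handle now slopes down to the mouth. I continue along the arc.

```bash

python3 -m inch '[[[0.004,0,0.0018],0],[[0.008,0,0.0038],0],[[0.012,0,0.006],0],[[0.016,0,0.0085],0],[[0.016,0,0.0085],0]]' |grep -E "tcp|force"
python3 -m inch '[[[0.004,0,0.003],0],[[0.007,0,0.0055],0],[[0.0105,0,0.0085],0],[[0.014,0,0.0115],0],[[0.014,0,0.0115],0]]' |grep -E "tcp|force"
python3 - <<'E'
from h import *
c=cam("side");im=c["image"][:,:,::-1]
A=cv2.resize(im[130:270,190:330],None,fx=4.2,fy=4.2,interpolation=cv2.INTER_CUBIC);cv2.imwrite("pics/c8.png",A)
E
```

```text
tcp_pos: [0.5879, -0.0768, 0.2187]
wrist_force: [1.4, 0.7, 7.0]
tcp_pos: [0.5746, -0.0779, 0.208]
wrist_force: [-1.1, 1.5, 9.3]
```

View pics/c8.png

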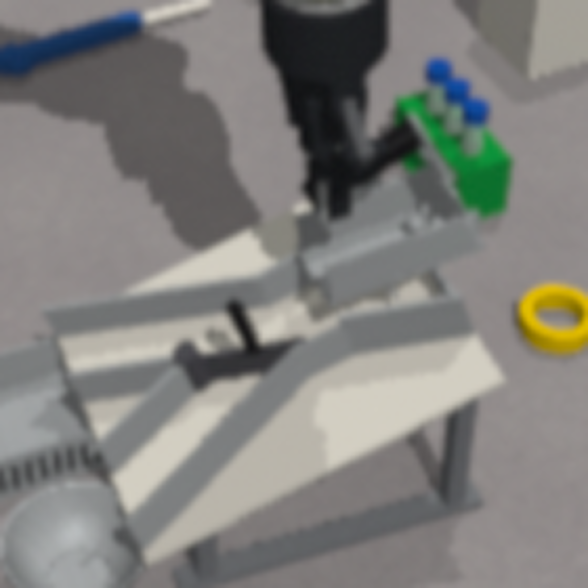

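It is tilted about 25°, with the balls still at the back near (415,225). I continue to about 38°.

```bash

python3 -m inch '[[[0.0025,0,0.0025],0],[[0.005,0,0.005],0],[[0.0075,0,0.008],0],[[0.01,0,0.011],0],[[0.01,0,0.011],0]]' |grep -E "tcp|force"
python3 -m inch '[[[0.002,0,0.0025],0],[[0.004,0,0.005],0],[[0.006,0,0.0075],0],[[0.006,0,0.0075],0],[[0.006,0,0.0075],0]]' |grep -E "tcp|force"
python3 - <<'E'
from h import *
c=cam("side");im=c["image"][:,:,::-1]
A=cv2.resize(im[130:270,190:330],None,fx=4.2,fy=4.2,interpolation=cv2.INTER_CUBIC);cv2.imwrite("pics/c9.png",A)
E
```

```text
tcp_pos: [0.5653, -0.0786, 0.1977]
wrist_force: [-1.4, 0.1, 7.2]
tcp_pos: [0.5605, -0.0792, 0.1915]
wrist_force: [-0.4, 0.8, 7.5]
```

View pics/c9.png

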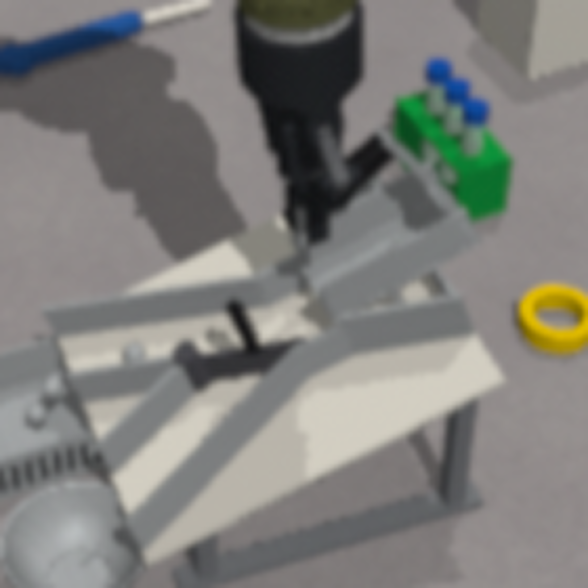

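The balls are running: two are already in the basket near (40,405) and one is in the +y channel at (133,352). I'll wait and check by image differences that motion has stopped.

```bash

python3 -m inch '[[[0.001,0,0.0015],0],[[0.001,0,0.0015],0],[[0.001,0,0.0015],0],[[0.001,0,0.0015],0],[[0.001,0,0.0015],0]]' |grep -E "tcp|force"
python3 - <<'E'
from h import *
a=cam("side")["image"].astype(int)
np.save("a.npy",a)
E
python3 -m inch '[[[0,0,0],0],[[0,0,0],0],[[0,0,0],0],[[0,0,0],0],[[0,0,0],0]]' |grep -E "clock|force"
python3 - <<'E'
from h import *
c=cam("side");b=c["image"].astype(int);a=np.load("a.npy")
d=np.abs(a-b).max(2);v,u=np.where(d>25);k=(u>170)&(u<330)&(v>100)&(v<290);print("moving px",list(zip(u[k],v[k]))[:30])
s=cam("side")  # compare with initial basket interior
i=cv2.imread("pics/side0.png")[:,:,::-1].astype(int)
d=(np.abs(i-s["image"]).max(2)>30).astype(np.uint8); d[:205]=0;d[250:]=0;d[:,:168]=0;d[:,215:]=0
n,l,st,ce=cv2.connectedComponentsWithStats(d);print(st[1:,4],ce[1:].round())
E
```

```text
tcp_pos: [0.5602, -0.0794, 0.1913]
wrist_force: [0.4, 1.7, 6.7]
clock: 13.43
wrist_force: [-2.9, -0.2, 5.6]
moving px [(np.int64(300), np.int64(179))]
[1 1] [[185. 234.]
 [192. 235.]]
```

```bash

python3 - <<'E'
from h import *
c=cam("side");im=c["image"][:,:,::-1];t=cam("top")["image"][:,:,::-1]
A=cv2.resize(im[150:260,165:310],None,fx=5.4,fy=5.4,interpolation=cv2.INTER_CUBIC)[:590]
B=cv2.resize(t[230:285,245:335],None,fx=3,fy=3,interpolation=cv2.INTER_CUBIC)
A[-B.shape[0]:,-B.shape[1]:]=B
cv2.imwrite("pics/c10.png",A)
E
```

```text
(no output)
```

View pics/c10.png

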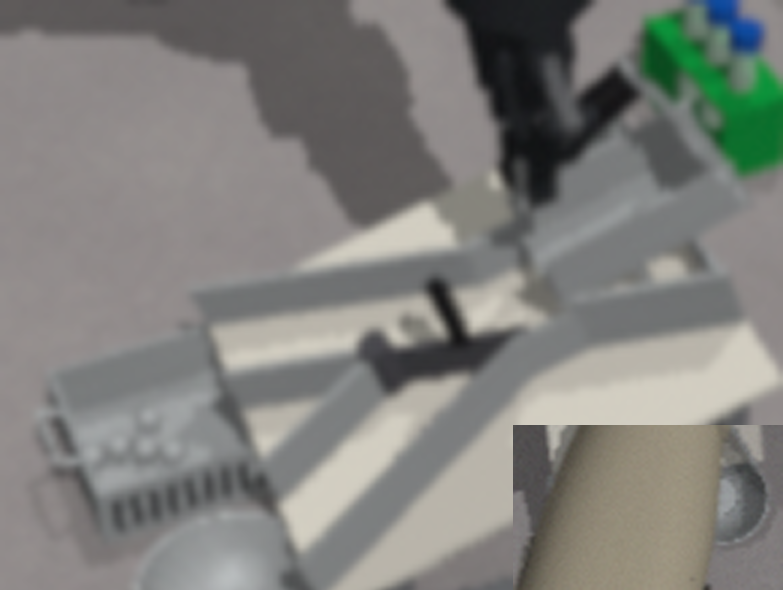

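All five balls lie in the basket (around 103–173, 420–452), the bowl is empty, the scoop is empty, and the flap tip is still on the −y wall. To level the scoop again I'll go back along the arc and let its front foot or underside catch the inside of the end wall. I'll measure the bar's slope from depth instead of viewing more pictures.

```bash
cat > slope.py <<'E'
from h import *
from scipy.spatial.transform import Rotation as Ro
s=env.get_state();w,x,y,z=s["orientation"];R=Ro.from_quat([x,y,z,w]).as_matrix()
g=np.array(s["tcp_pos"])-.0187*R[:,2]
ex=-R[:,0].copy();ex[2]=0;ex/=np.linalg.norm(ex);ey=np.array([-ex[1],ex[0],0])
c=cam("side");P=cloud(c).reshape(-1,3)-g;I=c["image"].reshape(-1,3).max(1)
a,b,h=P@ex,P@ey,P[:,2]
m=(a>14)&(a<75)&(abs(b)<.014*1)&(h>-.03)&(h<.075) if 0 else (a>.014)&(a<.075)&(abs(b)<.014)&(h>-.03)&(h<.075)
d=m&(I<60)
if d.sum()>5:
    k=np.polyfit(a[d],h[d],1);print("bar n",d.sum(),"angle",np.degrees(np.arctan(k[0])).round(1),"at a=0",k[1].round(4),"a range",a[d].min().round(3),a[d].max().round(3))
# pan lowest & highest points
q=(a>-.1)&(a<.13)&(abs(b)<.04)&(h<-.02)&(h>-.13)
print("clk",round(s["clock"],2),"F",np.round(s["wrist_force"],1),"tcp",np.round(s["tcp_pos"],4))
E
python3 slope.py
python3 -m inch '[[[0,0,-0.003],0],[[-0.008,0,-0.007],0],[[-0.016,0,-0.013],0],[[-0.024,0,-0.020],0],[[-0.024,0,-0.020],0]]' |grep -E "tcp|force"
python3 slope.py
```

```text
bar n 57 angle 28.4 at a=0 0.0141 a range 0.029 0.052
clk 13.63 F [-1.8 -0.6  5.5] tcp [ 0.5597 -0.0794  0.1914]
tcp_pos: [0.5817, -0.0775, 0.2121]
wrist_force: [-1.7, 0.4, -1.9]
bar n 57 angle 15.1 at a=0 0.0234 a range 0.031 0.053
clk 14.1 F [-1.7  0.4 -1.9] tcp [ 0.5817 -0.0775  0.2121]
```

```bash
sed -i 's/print("bar n"/print("tilt est",np.degrees(np.arctan2(np.median(h[d])-.010,np.median(a[d]))).round(1),"bar n"/' slope.py
python3 -m inch '[[[-0.006,0,-0.001],0],[[-0.012,0,-0.002],0],[[-0.018,0,-0.003],0],[[-0.024,0,-0.004],0],[[-0.024,0,-0.004],0]]' |grep -E "force"
python3 slope.py
python3 -m inch '[[[-0.004,0,-0.001],0],[[-0.008,0,-0.002],0],[[-0.012,0,-0.003],0],[[-0.012,0,-0.003],0]]' |grep -E "force"
python3 slope.py
```

```text
wrist_force: [-6.2, -0.8, -1.6]
tilt est 21.0 bar n 50 angle 26.3 at a=0 0.0026 a range 0.033 0.058
clk 14.57 F [-6.2 -0.8 -1.6] tcp [ 0.6026 -0.0753  0.2152]
wrist_force: [-5.2, -1.0, -1.1]
tilt est 15.8 bar n 51 angle 31.3 at a=0 -0.0073 a range 0.033 0.058
clk 14.95 F [-5.2 -1.  -1.1] tcp [ 0.6115 -0.0742  0.2169]
```

It catches (Fx ≈ −5 N) and the tilt is falling. I continue.

```bash

python3 -m inch '[[[-0.005,0,-0.001],0],[[-0.010,0,-0.0015],0],[[-0.015,0,-0.002],0],[[-0.017,0,-0.002],0],[[-0.017,0,-0.002],0]]' |grep -E "force"
python3 slope.py
python3 -m inch '[[[-0.004,0,-0.001],0],[[-0.008,0,-0.001],0],[[-0.01,0,-0.001],0],[[-0.01,0,-0.001],0]]' |grep -E "force"
python3 slope.py
```

```text
wrist_force: [-8.1, 0.8, 4.4]
tilt est 5.9 bar n 48 angle 18.1 at a=0 -0.0015 a range 0.033 0.061
clk 15.42 F [-8.1  0.8  4.4] tcp [ 0.6256 -0.0726  0.219 ]
wrist_force: [-8.6, -0.1, 4.3]
tilt est 0.4 bar n 52 angle 15.6 at a=0 -0.0034 a range 0.019 0.059
clk 15.8 F [-8.6 -0.1  4.3] tcp [ 0.633  -0.0718  0.2201]
```

It is about level. I grip firmly, unload, lift, and return to the scoop's old place.

```bash

python3 -m inch '[[[0.006,0,0],0],[[0.006,0,-0.01],0],[[0.006,0,-0.03],0],[[0.006,0,-0.055],0],[[0.006,0,-0.08],0]]' - 50|grep -E "tcp|force"
python3 slope.py; python3 go.py .497 .223 .29 87.5
```

```text
tcp_pos: [0.6234, -0.0734, 0.3002]
wrist_force: [0.1, -0.1, -1.2]
tilt est 0.5 bar n 74 angle 14.9 at a=0 -0.0021 a range 0.015 0.06
clk 16.27 F [ 0.1 -0.1 -1.2] tcp [ 0.6234 -0.0734  0.3002]
clk 16.32 tcp [ 0.6251 -0.0739  0.3065] shift [0.1029 0.3066 0.0151] yang 94.9 tilt z [ 0.042  0.013 -0.999] q [-0.257  0.385  0.331  1.479  0.024 -0.342] F [ 1.4 -1.3  3.6]
spin 7.4
```

```bash

python3 -m inch '[[[0.01,0.03,0],3],[[0.02,0.065,0],6],[[0.035,0.1,0],7.4],[[0.046,0.135,0],7.4],[[0.057,0.17,0],7.4]]' >/dev/null
python3 -m inch '[[[0.01,0.03,0],0],[[0.02,0.06,0],0],[[0.03,0.09,0],0],[[0.04,0.115,0],0],[[0.045,0.125,0],0]]'  |grep -E "tcp|force"
python3 go.py .497 .223 .13 87.5
```

```text
tcp_pos: [0.5119, 0.2217, 0.3057]
wrist_force: [0.8, -0.6, -1.8]
clk 17.15 tcp [0.5119 0.2217 0.3057] shift [ 0.0222 -0.0022  0.1749] yang 87.6 tilt z [ 0.042  0.015 -0.999] q [0.263 0.232 0.117 1.411 0.004 0.304] F [ 0.8 -0.6 -1.8]
spin 0.1
```

```bash

python3 -m inch '[[[0.01,0,0.04],0],[[0.02,0,0.08],0],[[0.02,0,0.12],0],[[0.02,0,0.16],0],[[0.021,0,0.175],0]]' >/dev/null
python3 go.py .497 .223 .1 87.5
python3 -m inch '[[[0,0,0.01],0],[[0,0,0.02],0],[[0,0,0.028],0],[[0,0,0.033],0],[[0,0,0.035],0]]' - 25 |grep -E "tcp|force"
python3 slope.py
```

```text
clk 17.57 tcp [0.4948 0.2239 0.1244] shift [-0.0014 -0.0011  0.0244] yang 87.6 tilt z [ 0.035  0.013 -0.999] q [ 0.275  0.279 -0.272  0.983  0.003  0.317] F [-0.4 -0.2 -2. ]
spin 0.1
tcp_pos: [0.4965, 0.2242, 0.0892]
wrist_force: [0.5, -0.7, -3.3]
tilt est 1.2 bar n 60 angle 8.6 at a=0 0.0047 a range 0.015 0.06
clk 17.98 F [ 0.5 -0.7 -3.3] tcp [0.4965 0.2242 0.0892]
```

```bash

for i in 1 2 3 4 5; do python3 -m inch '[[[0,0,0.0015],0],[[0,0,0.003],0],[[0,0,0.003],0]]' |grep -E "tcp|force"; done;python3 slope.py
```

```text
tcp_pos: [0.497, 0.2244, 0.0868]
wrist_force: [-0.3, -0.8, -1.8]
tcp_pos: [0.4971, 0.2245, 0.0837]
wrist_force: [-0.5, -0.5, -2.2]
tcp_pos: [0.4973, 0.2246, 0.0807]
wrist_force: [-1.1, 0.7, -1.4]
tcp_pos: [0.4982, 0.2251, 0.0804]
wrist_force: [-5.4, -0.7, 17.0]
tcp_pos: [0.4986, 0.2252, 0.0804]
wrist_force: [-5.7, -1.4, 21.2]
tilt est 2.2 bar n 56 angle 9.5 at a=0 0.0043 a range 0.016 0.059
clk 19.28 F [-5.7 -1.4 21.2] tcp [0.4986 0.2252 0.0804]
```

Contact came at the same height as the original grasp (0.080), so it is standing level. I unload, open, and retreat.

```bash

python3 -m inch '[[[0,0,-0.001],0],[[0,0,-0.001],0]]' |grep -E "force"
python3 -m inch '[[[0,0,0],0],[[0,0,0],0],[[0,0,0],0],[[0,0,0],0],[[0,0,0],0]]' 0 |grep -E "force|gap"
python3 -m inch '[[[0,0,-0.02],0],[[0,0,-0.05],0],[[0,0,-0.09],0],[[0,0,-0.13],0],[[0,0,-0.17],0]]' |grep -E "tcp|force|gap"
python3 -m inch '[[[0.05,0.03,0],0],[[0.08,0.06,0],0],[[0.08,0.1,0],0],[[0.08,0.14,0],0],[[0.08,0.18,0],0]]' |grep -E "tcp|force|gap"
python3 - <<'E'
from h import *
c=cam("side");im=c["image"][:,:,::-1]
A=cv2.resize(im[130:280,165:325],None,fx=4,fy=4,interpolation=cv2.INTER_CUBIC);cv2.imwrite("pics/c11.png",A)
i=cv2.imread("pics/side0.png")[:,:,::-1].astype(int);d=(np.abs(i-c["image"]).max(2)>45)
for n,(u0,u1,v0,v1) in dict(rack=(280,315,140,185),tape=(310,335,195,218),pip=(185,245,125,150)).items(): print(n,d[v0:v1,u0:u1].sum())
E
```

```text
wrist_force: [0.5, -0.6, -1.5]
wrist_force: [-0.0, 0.5, 0.1]
finger_gap: 0.0748
tcp_pos: [0.4912, 0.2227, 0.2533]
wrist_force: [1.7, 0.8, 0.1]
finger_gap: 0.085
tcp_pos: [0.4173, 0.3996, 0.2536]
wrist_force: [1.5, -0.5, -0.4]
finger_gap: 0.0855
rack 0
tape 0
pip 18
```

View pics/c11.png

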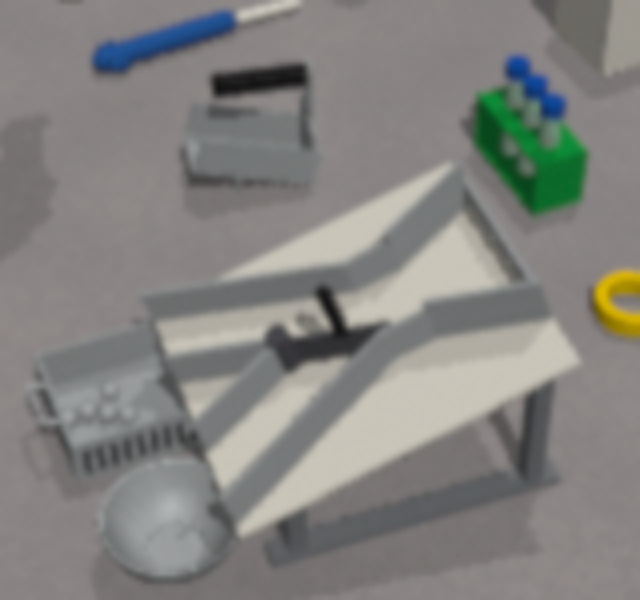

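The scoop stands upright and empty at its old place. Five balls are in the basket (around 68–130, 390–415), the bowl is empty, and the flap is against the −y wall (tip at 388,328). Nothing else has moved. Handing in.

```bash
python3 -c "
from workcell import env;print(env.get_state()['clock']);env.hand_in()"
```

```text
20.8
the job is handed in; nothing more can be done
```

The job is done and handed in at 20.8 s on the robot's clock.

**What I did**
- **Flap:** I pushed the knob towards −y until it met its stop at about 25 N, so parts go to the basket.
- **Pour:** The moves offered no way to tilt the tool. So I held the scoop's bar lightly, rested its underside on the hopper's end wall and let it pivot mouth-down. All five balls ran down into the basket.
- **Scoop:** I levelled it against the inside of the same wall and stood it upright where it came from. It touched the bench at the height where I had first gripped it.

**Last checks**
- The final picture shows five balls in the basket, an empty bowl, an empty upright scoop and the flap still against the −y wall.
- Comparing start and end pictures showed no change at the rack or tape. The pipette area had 18 changed pixels, which I took to be shadow. The bottle and tipbox were not checked at the end.

**Doubts and failed checks**
- **Joint 3:** Early on I tried tilting the tool at the edge of its reach. Joint 3 briefly read 1.264 against the stated limit of 1.26. I could not tell whether this is rounding or a real overrun, so I did not repeat it.
- **Tilt estimates:** My bar-slope readings from depth were noisy. The two estimates disagreed by up to about 16°, so I went by the contact height and the pictures.
- **Ball check:** My image-difference count of the balls found nothing useful, so I confirmed them by eye.
- **Picture budget:** I viewed 13 pictures against a budget of 10.

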